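# Strip a trailer wheel hub off its stub axle

## Robot

A 6-joint arm with a two-finger parallel gripper is mounted at the origin on a cart in front of the work surface, level with it; the furniture and walls round the work are solid. World frame = base frame: x ahead of the robot, y to its left, z up, the work surface at z = 0. Lengths are in m, angles in degrees, forces in N, time in s.
With the tool pointing down it reaches from about 0.35 to 0.85 m from the base axis. Payload 8.1 kg.
Tool frame: the origin (TCP) lies on the mounting face of the last link; the fingertips stand 173 mm ahead of it and the grasp point (between the pads) lies 155 mm ahead of it; z points along the fingers, y is the line along which they close (so a half turn about z gives the same grasp; the last joint's range is limited). The gripper opens to 85 mm and grips with 20 to 120 N. Pads are 22 mm wide; open, the fingers measure 114 mm over their backs; the gripper's body (76 mm by 85 mm) begins 54 mm behind the grasp point. The pads swing forward as they close: fully open they stand 13 mm farther back than shut.
Start: joints at [-4.893, 7.471, 85.268, -0, 87.261, -4.893], TCP at [0.6, 0, 0.405] pointing down, gripper open.
Joint ranges: [-169.43, 169.43], [-51.17, 129.36], [1.28, 143.12], [-76.62, 256.62], [0, 156.53], [-152.29, 152.29]. Speed limits (degrees/s): [136.94, 136.94, 159.86, 180, 180, 180].

## Interface

Orientations are given as [roll, pitch, yaw] about the fixed x, y, z axes, in that order (R = Rz(yaw) Ry(pitch) Rx(roll)).
In Python, from bench import ctrl gives the robot as it stands. The module is installed in compiled form; this text tells all that it offers.
- The arm moves only by the tool drive_tool, never from a script. Its argument "deltas" is a list of rows, each a list of 7 numbers: the turn, a rotation vector about the tool's x, y, z in degrees, then the shift along the tool's x, y, z in m, then the opening in per cent of the stroke, from 0 (shut) to 100 (fully open). In form: [[rx, ry, rz, dx, dy, dz, grip], ...]. A call has 1 to 5 rows; each row shifts and turns the commanded pose from where the row before left it, along the tool's axes as they then stand; what a row does not reach is not made up. A row lasts 1/10 s, in which the tool goes at most 50 mm and 8.59 degrees, less where a joint would pass 70% of its speed; a pose out of reach is approached as far as the arm can. A call is refused whole if a number of a shift passes 0.05 or a number of a turn 8.59, either way. A call with a gripper value outside its range is refused whole. The fingers move at their own pace and stop on an object; "newtons" is the grip in N (left out, the last holds). Time passes only in rows, so rows that do not move let the fingers close. It gives the time, the measured TCP pose, the force, the opening and the grip force at its end, in the units of the state.
- ctrl.get_state(): the state, without advancing time (a new reading comes with each control period).
- ctrl.get_image(name): name is "scene" or "side" or "wrist"; returns a dict with "pixels" (480x640x3 uint8, blue, green, red), "vfov" (degrees; the focal length in pixels is half the picture's height over the tangent of half this angle, whatever the lens; pixels are square), "cx", "cy" (the principal point, pixels), "R" (3x3) and "t" (3): a world point X has camera coordinates R X + t. Camera axes: x right, y down, z forward; pixel columns grow to the right and rows downward; lengths in m; the calibration is good to about 2 mm. The wrist camera is an equidistant fisheye: a pixel r from the principal point sees the ray r / f radians off the axis. A picture is of the moment at which its call begins. There is no depth.
- ctrl.job_done(): hands the job in; it is judged then, once.
The state is a dict: "t": time; "q": joint angles; "dq": joint speeds; "tau": joint torques, N m; "tool_pos": TCP position; "orientation": TCP orientation; "force": force on the tool from outside, world axes, zero at the start; "ft_torque": the same for the moment, N m; "width": finger opening in m; "grip_force": force on a finger pad.
Only numpy, scipy, OpenCV 4.12 (cv2) and the standard library are available. Lean on these libraries where they do the work, as an engineer would, in place of code of your own. Each camera call takes 0.05 s, during which the arm holds its last target. There are 200 camera calls.

## Task

The wheel hub is up for new bearings and its nut is already unscrewed, so take the stack on the stub axle apart from the top, one part at a time, setting each part down rather than dropping it: castle nut in the magnetic dish so that it cannot get lost, brass collar in the blue wash pan to be degreased, worn bearing in the cardboard scrap box. Last, lift the hub off the axle and sit it, still the same way up, on the steel sleeve with its lower barrel hanging inside, level, ready for the inner race to be driven out. Do not knock the glass jar of nails that stands among the parts.

Things in the scene. Friction and masses are not known exactly. Their poses are not given: they have to be found in the camera images.
- nut_center (a point): Castle nut, dark steel hexagon, 30 mm across flats (35 over corners), 16 mm high, 60 g; loose, nothing to unscrew: it lifts straight up. Topmost of the stack. Point: its centre, half-way up. z up its bore; the x axis stands square to a pair of flats (so do the directions 60 and 120 degrees from it).
- collar_center (a point): Brass distance collar, plain ring 42 mm outside, 22 mm bore, 12 mm high, 100 g, lying under the nut on top of the bearing. Point: its centre, half-way up. z up its bore.
- bearing_center (a point): Ball bearing, bright steel ring with a black seal, 52 mm outside, 25 mm bore, 18 mm high, 160 g, under the collar. Its lower 4 mm sit loosely (2 mm all round) in a recess in the top of the hub; the upper 14 mm stand proud and can be gripped. Point: its centre, half-way up. z up its bore.
- hub_center (a point): Grey cast wheel hub, 73 mm high, 0.75 kg, lowest of the stack. From below: barrel 62 mm wide, 26 high; flange 116 mm wide, 11 thick, four bolt holes; nose 66 mm wide, 36 high, to grip from above. 34 mm bore, 4 mm loose on the axle. Point: on its axis, half-way up (10.5 mm above the flange's underside, 0.5 mm below the flange's top, 36.5 mm below the nose's top). z up its axis.
- stub_axle: Stub axle, fixed: steel spindle standing on a red-brown square plate 100 x 100 x 12 mm. The hub rests on a shoulder 22 mm above the bench; the spindle is 26 mm thick inside the hub, 18 mm at the threaded top, and ends 131 mm above the bench, 6 mm below the nut's top. All four parts are threaded on it and come off straight up. Origin: centre of the plate's underside; z up.
- magnet_dish: Round shallow magnetic parts dish, bright metal, fixed: 140 mm over the rim, 26 mm high, about 130 mm wide inside at the rim and 105 mm at the floor, which is 4 mm above the bench. (It does not pull in this simulation.) Origin: centre of its underside, on the bench.
- wash_pan: Square blue wash pan with a perforated floor, fixed: 132 x 132 mm outside, 126 x 126 mm inside, rim 31 mm above the bench, floor 3 mm above it. Origin: centre of its underside, on the bench; x and y along its sides.
- scrap_box: Square open cardboard box with some rusty washers stuck on its bottom, fixed: 132 x 132 mm outside, 126 x 126 mm inside, 34 mm high, floor 3 mm above the bench. Origin: centre of its underside, on the bench; x and y along its sides.
- sleeve: Support sleeve, fixed: upright piece of thick dark steel tube, 100 mm outside, 84 mm inside, 45 mm high, open at the top. The hub's barrel (62 mm) goes inside and the flange (116 mm) rests on its rim. Origin: centre of its underside, on the bench; z up.
- nail_jar: Glass jar of nails with a yellow lid, 70 x 75 mm, 97 mm high, a bystander at the left of the bench that is to stay where it stands. Origin: centre of its underside.

How it is judged:
By the outcome, as a careful person would: the job done as asked, in the order asked, and still so for the second after the job is handed in, with the robot touching nothing.
It also fails if it takes over 109 s, if anything falls off the work surface, if the arm or the gripper's body presses on something with over 40 N, if the wrist force passes 120 N, or if a joint passes its speed limit or range.

## Working session

There is one attempt and no reset: what is moved stays moved. The work goes in short steps, Python scripts to look and compute and a tool call to move; the robot and the scene stay as the last step left them, time stands still between calls to the robot, and variables do not carry over. Pictures are saved under pics/ and viewed, at most 14 in all, crops included, and the job is handed in when it is done.

Besides the shell and the picture viewer there is one more tool, called after "Request:" by a JSON object that holds its "op" and its "data". drive_tool: Moves the arm, as the interface text tells. Its arguments: {"type":"object","properties":{"deltas":{"type":"array"},"newtons":{"type":"number"}},"required":["deltas"]}

```bash
mkdir -p pics; cat > h.py <<'E'
import numpy as np, cv2
from bench import ctrl
def grab(n,f):
    im=ctrl.get_image(n); cv2.imwrite('pics/'+f,im['pixels']); np.savez('pics/'+f[:-4]+'.npz',**im); return im
def ray(im,u,v):
    f=240/np.tan(np.radians(float(im['vfov']))/2); R=np.array(im['R']);t=np.array(im['t'])
    x=np.array([u-float(im['cx']),v-float(im['cy'])]); 
    if im.get('fish'):
        r=np.hypot(*x); th=r/f; d=np.r_[np.sin(th)*x/max(r,1e-9),np.cos(th)]
    else: d=np.r_[x/f,1]
    return -R.T@t, R.T@d
def plane(im,u,v,z):
    o,d=ray(im,u,v); return o+d*(z-o[2])/d[2]
def load(f,fish=False):
    d=dict(np.load('pics/'+f+'.npz')); d['fish']=fish; return d
E
python3 - <<'E'
from h import *
a=grab('scene','s1.png');b=grab('side','d1.png');c=grab('wrist','w1.png')
for i in(a,b,c): print(i['vfov'],i['cx'],i['cy'],-np.array(i['R']).T@np.array(i['t']))
print(ctrl.get_state())
E
```

```text
49.837601853212576 320.16724097350874 241.51366104473826 [ 0.02390464 -0.67812396  0.71455924]
44.54154064073844 318.77600024856525 236.9356961478591 [ 0.13773093 -1.11827875  0.84637773]
65.70646984690485 314.01540491124365 241.90654937353955 [0.59842465 0.07119916 0.37345123]
{'t': 0.15, 'q': array([-4.89265373e+00,  7.50384791e+00,  8.53168967e+01,  1.49202744e-03,
        8.72617878e+01, -4.89338754e+00]), 'dq': array([-0.01479338, -0.12433636, -0.24032159, -0.04043367, -0.01221125,
       -0.07280945]), 'tau': array([ 1.01583330e-03, -5.70061326e+01, -5.01160097e+01, -1.39109225e-04,
        9.69119486e-03, -7.10949371e-05]), 'tool_pos': array([5.99813791e-01, 4.75286654e-05, 4.03880310e-01]), 'orientation': array([-1.79917896e+02, -8.52495717e-03,  9.00006554e+01]), 'force': array([0.45271089, 0.46768431, 0.69731901]), 'ft_torque': array([-0.03064519,  0.00853563,  0.03344318]), 'grip_force': 0.0, 'width': 0.08530832175709907}
```

View pics/s1.png

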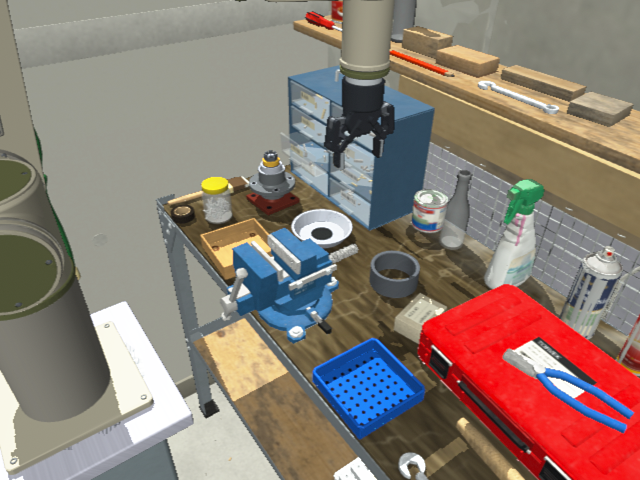

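View pics/d1.png

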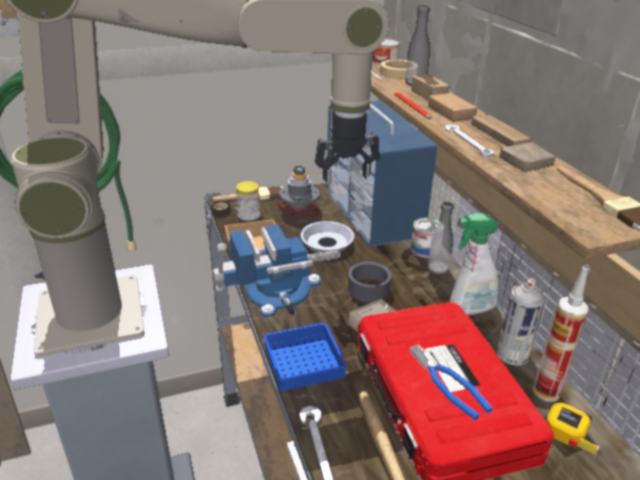

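View pics/w1.png

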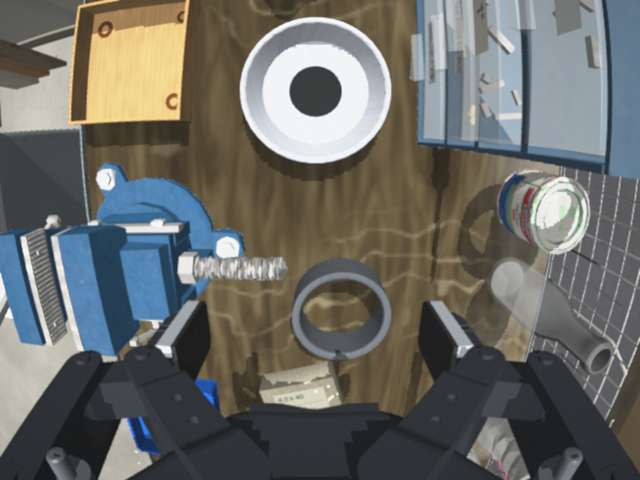

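The scene view shows the stack at about (272,185) with the nut at (270,155), the jar at (216,200), the dish at (322,228), the sleeve at (395,272), the pan at (368,385) and the box at (237,247). The side view shows the same layout, with the stack at (299,190). The wrist view shows the dish at (316,90), the sleeve at (341,312) and the box at (130,60), cut off at the top.

```bash
python3 - <<'E'
from h import *
s=load('s1');d=load('d1');w=load('w1',True)
w['pixels']
print('dish',plane(w,316,90,.026),plane(s,322,228,.026))
hsv=cv2.cvtColor(w['pixels'],cv2.COLOR_BGR2HSV)
for u,v,z,n in[(240,90,.026,'dishL'),(391,90,.026,'dishR'),(316,17,.026,'T'),(316,163,.026,'B'),(292,312,.045,'slL'),(391,312,.045,'slR'),(341,359,.045,'slB'),(70,122,.034,'boxBL'),(189,122,.034,'boxBR'),(188,0,.034,'TR')]: print(n,plane(w,u,v,z)[:2].round(4))
for n,im in(('s',s),('d',d)):
    h=cv2.cvtColor(im['pixels'],cv2.COLOR_BGR2HSV)
    m=cv2.inRange(h,(100,150,60),(125,255,255)); 
    c=max([c for c in cv2.findContours(m,0,2)[0] if cv2.boundingRect(c)[1]>300],key=cv2.contourArea)
    q=cv2.approxPolyDP(cv2.convexHull(c),6,True)[:,0]; print(n,'pan',[(tuple(p),plane(im,*p,.031)[:2].round(3)) for p in q])
    y=cv2.inRange(h,(24,150,100),(34,255,255)); 
print('axle top', plane(s,270,153,.137),plane(d,299,169,.137),'jar',plane(s,215,184,.097),plane(d,247,187,.097))
a=cv2.resize(s['pixels'][130:230,150:310],None,fx=5,fy=5,interpolation=2)[:, :]
cv2.imwrite('pics/c1.png',a)
E
```

```text
dish [0.59968048 0.11515165 0.026     ] [0.59320163 0.10740001 0.026     ]
dishL [0.5291 0.1171]
dishR [0.6694 0.1171]
T [0.5998 0.1872]
B [0.5997 0.0466]
slL [ 0.576  -0.0964]
slR [ 0.6748 -0.0974]
slB [ 0.6261 -0.1528]
boxBL [0.3421 0.1035]
boxBR [0.4812 0.089 ]
TR [0.4784 0.2116]
s pan [((np.int32(374), np.int32(338)), array([ 0.47 , -0.224])), ((np.int32(423), np.int32(385)), array([ 0.47 , -0.347])), ((np.int32(423), np.int32(398)), array([ 0.452, -0.365])), ((np.int32(358), np.int32(438)), array([ 0.324, -0.361])), ((np.int32(313), np.int32(381)), array([ 0.329, -0.239])), ((np.int32(313), np.int32(370)), array([ 0.341, -0.221]))]
d pan [((np.int32(326), np.int32(325)), array([ 0.473, -0.229])), ((np.int32(344), np.int32(375)), array([ 0.457, -0.376])), ((np.int32(280), np.int32(389)), array([ 0.332, -0.372])), ((np.int32(265), np.int32(336)), array([ 0.342, -0.223]))]
axle top [0.57917718 0.30610748 0.137     ] [0.5780652  0.30117489 0.137     ] jar [0.43163529 0.31196924 0.097     ] [0.43093666 0.31340574 0.097     ]
```

View pics/c1.png

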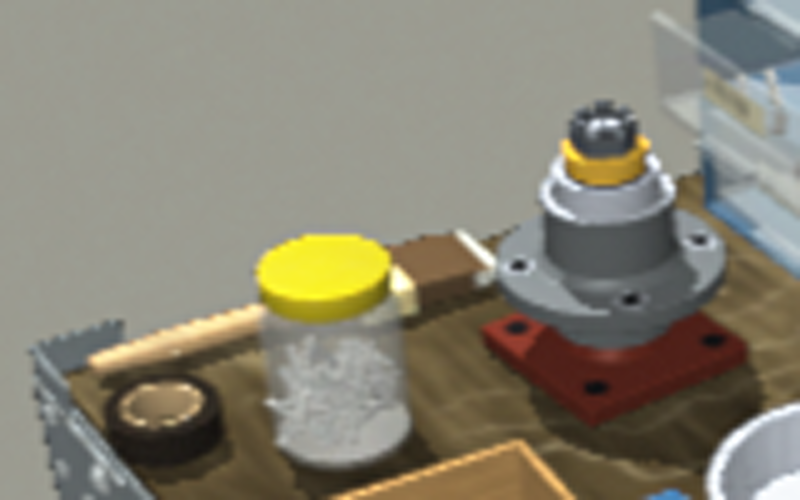

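The crop shows the whole stack: the nut at about (270,155), the collar, the bearing, and the hub on its plate. The jar stands well clear on the left. I'm moving to look from above the stack.

Request:
{"op": "drive_tool", "data": {"deltas": [[0,0,0,0.045,-0.005,0,100],[0,0,0,0.045,-0.005,0,100],[0,0,0,0.045,-0.005,0,100],[0,0,0,0.045,-0.004,0,100],[0,0,0,0.045,-0.003,0,100]]}}

```text
t: 0.65
tool_pos: [0.5774, 0.2267, 0.4044]
orientation: [-180.0, 0.0, 90.0]
force: [0.7, -0.7, -0.0]
width: 0.0854
grip_force: 0.0
```

Request:
{"op": "drive_tool", "data": {"deltas": [[0,0,0,0,0,0,100],[0,0,0,0,0,0,100]]}}

```text
t: 0.85
tool_pos: [0.5776, 0.2262, 0.4041]
orientation: [-180.0, 0.0, 90.1]
force: [-0.2, 0.4, 0.0]
width: 0.0854
grip_force: 0.0
```

```bash
python3 - <<'E'
from h import *
c=grab('wrist','w2.png')
R=np.array(c['R']);print(R.round(3),-R.T@np.array(c['t']),ctrl.get_state()['tool_pos'],ctrl.get_state()['orientation'])
E
```

```text
[[ 1.     0.002 -0.001]
 [ 0.002 -0.96   0.28 ]
 [-0.    -0.28  -0.96 ]] [0.57605988 0.29735789 0.37378667] [0.57787755 0.22507621 0.40422802] [-1.79959613e+02  4.32916537e-02  9.00483103e+01]
```

View pics/w2.png

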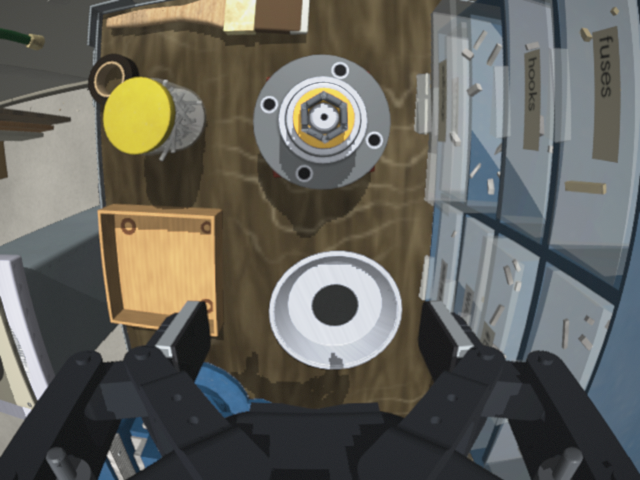

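The wrist view from above shows the nut and collar at (323,117), the hub flange at about (322,121), the jar lid at (139,116), the box with corners near (98,207), (222,208) and (217,335), and the dish at (336,310). Now to measure these.

```bash
python3 - <<'E'
from h import *
w=load('w2',True);p=w['pixels'];h=cv2.cvtColor(p,cv2.COLOR_BGR2HSV)
def cen(mask,z,n):
    c=max(cv2.findContours(mask,0,1)[0],key=cv2.contourArea)[:,0]
    P=np.array([plane(w,*x,z)[:2] for x in c]); (cx,cy),(a,b),t=cv2.fitEllipse((P*1000).astype(np.float32)); print(n,round(cx,1),round(cy,1),round(a,1),round(b,1)); return P
roi=np.zeros(p.shape[:2],np.uint8);roi[60:190,240:400]=255
col=cv2.inRange(h,(15,120,100),(32,255,255))&roi
cen(cv2.dilate(col,np.ones((1,1))),.121,'collar')
wood=cv2.inRange(h,(0,60,0),(179,255,255))
g=cv2.inRange(h,(0,0,60),(179,60,255))&roi
g=cv2.morphologyEx(g|col,cv2.MORPH_OPEN,np.ones((9,9)))
cen(g,.059,'flange')
roi2=roi*0;roi2[60:170,95:180]=255
cen(cv2.inRange(h,(26,180,100),(34,255,255))&roi2,.097,'lid')
roi3=roi*0;roi3[245:375,260:405]=255
d=cv2.inRange(h,(0,0,110),(179,60,255))&roi3
cen(d,.026,'dish')
for u,v in[(98,207),(222,208),(217,335),(107,317)]: print('box',plane(w,u,v,.034)[:2].round(4))
cv2.imwrite('pics/c2.png',cv2.resize(p[80:155,280:370],None,fx=7,fy=7,interpolation=2))
# drawer edge
for z in(0.05,.1,.15,.2):print(z,plane(w,418,100,z)[:2].round(3),plane(w,430,190,z)[:2].round(3))
E
```

```text
collar 582.0 310.2 40.1 40.4
flange 582.1 309.7 110.1 112.8Traceback (most recent call last):
  File "<stdin>", line 14, in <module>
  File "<stdin>", line 4, in cen
ValueError: max() iterable argument is empty
```

```bash
python3 - <<'E'
from h import *
w=load('w2',True);p=w['pixels'];h=cv2.cvtColor(p,cv2.COLOR_BGR2HSV)
def cen(mask,z,n):
    c=max(cv2.findContours(mask,0,1)[0],key=cv2.contourArea)[:,0]
    P=np.array([plane(w,*x,z)[:2] for x in c]); (cx,cy),(a,b),t=cv2.fitEllipse((P*1000).astype(np.float32)); print(n,round(cx,1),round(cy,1),round(a,1),round(b,1)); return P
print('lid hsv',h[116,139],plane(w,139,116,.097))
r=np.zeros(p.shape[:2],np.uint8);r[245:375,260:405]=255
cen(cv2.inRange(h,(0,0,110),(179,60,255))&r,.026,'dish')
for u,v in[(98,207),(222,208),(217,335),(107,317)]: print('box',plane(w,u,v,.034)[:2].round(4))
cv2.imwrite('pics/c2.png',cv2.resize(p[80:155,280:370],None,fx=7,fy=7,interpolation=2))
for z in(0.05,.1,.15,.2):print(z,plane(w,418,100,z)[:2].round(3),plane(w,430,190,z)[:2].round(3))
E
```

```text
lid hsv [ 27 172 220] [0.43773588 0.31983999 0.097     ]
dish 598.8 116.9 140.6 141.1
box [0.3494 0.236 ]
box [0.4885 0.2317]
box [0.4715 0.0935]
box [0.3359 0.1071]
0.05 [0.667 0.333] [0.681 0.252]
0.1 [0.653 0.327] [0.665 0.259]
0.15 [0.639 0.322] [0.649 0.266]
0.2 [0.625 0.316] [0.632 0.273]
```

View pics/c2.png

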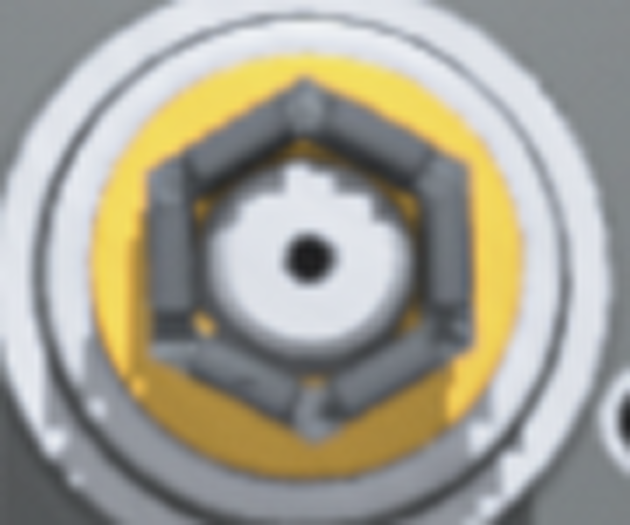

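The close crop shows the nut's left and right flats upright in the picture, within about 1 degree of square to world x, so the present yaw suits it. I'm checking how near the drawer handles are before going down.

```bash
python3 - <<'E'
from h import *
a=load('w1',True);b=load('w2',True)
for p,q in[((417,57),(427,278)),((411,35),(423,256)),((424,80),(433,300))]:
    o,d=ray(a,*p);e,f=ray(b,*q)
    s=np.linalg.lstsq(np.c_[d,-f],e-o,rcond=None)[0];print((o+d*s[0]).round(3),(e+f*s[1]).round(3))
E
```

```text
[0.697 0.153 0.017] [0.697 0.153 0.017]
[0.693 0.177 0.013] [0.691 0.177 0.013]
[0.703 0.13  0.022] [0.704 0.13  0.023]
```

```bash
python3 - <<'E'
from h import *
a=load('s1');b=load('w2',True)
for p in[(280,132),(281,142),(290,156)]:
  for q in[(433,5),(416,75),(418,130),(435,95),(430,150),(428,205)]:
    o,d=ray(a,*p);e,f=ray(b,*q)
    s=np.linalg.lstsq(np.c_[d,-f],e-o,rcond=None)[0];A=o+d*s[0];B=e+f*s[1];print(p,q,A.round(3),np.linalg.norm(A-B).round(3))
cv2.imwrite('pics/c3.png',cv2.resize(a['pixels'][60:235,250:420],None,fx=3.4,fy=3.4,interpolation=2))
E
```

```text
(280, 132) (433, 5) [0.658 0.387 0.14 ] 0.005
(280, 132) (416, 75) [0.628 0.337 0.167] 0.006
(280, 132) (418, 130) [0.612 0.31  0.182] 0.019
(280, 132) (435, 95) [0.624 0.33  0.171] 0.02
(280, 132) (430, 150) [0.608 0.303 0.185] 0.029
(280, 132) (428, 205) [0.594 0.281 0.197] 0.039
(281, 142) (433, 5) [0.669 0.402 0.103] 0.004
(281, 142) (416, 75) [0.633 0.343 0.136] 0.008
(281, 142) (418, 130) [0.615 0.312 0.154] 0.024
(281, 142) (435, 95) [0.629 0.336 0.14 ] 0.025
(281, 142) (430, 150) [0.61  0.305 0.158] 0.035
(281, 142) (428, 205) [0.595 0.279 0.173] 0.046
(290, 156) (433, 5) [0.704 0.417 0.045] 0.023
(290, 156) (416, 75) [0.66  0.346 0.088] 0.006
(290, 156) (418, 130) [0.638 0.309 0.11 ] 0.013
(290, 156) (435, 95) [0.655 0.338 0.093] 0.014
(290, 156) (430, 150) [0.632 0.3   0.116] 0.027
(290, 156) (428, 205) [0.613 0.27  0.135] 0.04
```

View pics/c3.png

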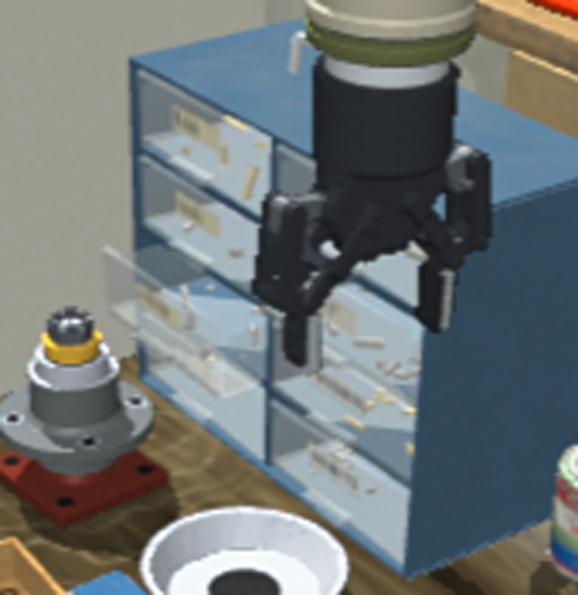

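The crop shows the third-row drawer pulled out, its front panel at x≈0.66 and z≈0.08–0.14. That leaves about 2 cm of clearance. I'm moving over the nut.

Request:
{"op": "drive_tool", "data": {"deltas": [[0,0,0,0.045,0.002,0,70],[0,0,0,0.04,0.002,0.02,70],[0,0,0,0,0,0.03,70],[0,0,0,0,0,0,70],[0,0,0,0,0,0,70]]}}

```text
t: 1.4
tool_pos: [0.5822, 0.3084, 0.3541]
orientation: [-179.9, 0.1, 89.9]
force: [-0.7, 0.5, 0.6]
width: 0.0599
grip_force: 0.0
```

```bash
python3 - <<'E'
from h import *
c=grab('wrist','w3.png');s=ctrl.get_state();print(s['tool_pos'],s['orientation'],s['width'])
E
```

```text
[0.58265502 0.30853537 0.35576146] [1.79971569e+02 8.76434939e-03 8.98885455e+01] 0.05975984238645257
```

View pics/w3.png

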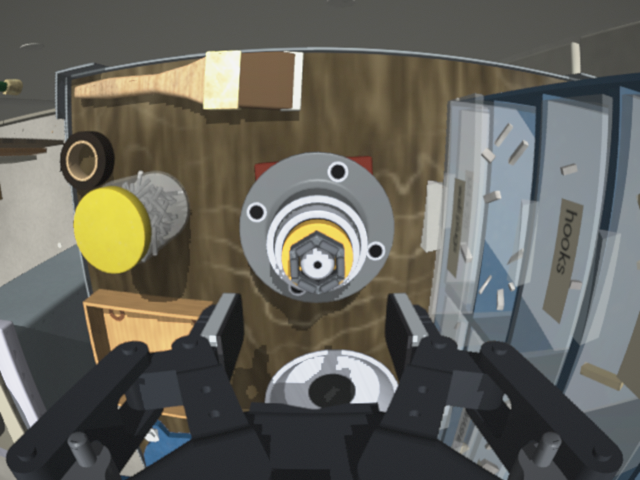

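This view shows the nut at (317,264) with its axle hole at (318,265), midway between the fingers, and the jar lid at (112,230).

```bash
python3 - <<'E'
from h import *
w=load('w3',True);h=cv2.cvtColor(w['pixels'],cv2.COLOR_BGR2HSV)
m=cv2.inRange(h,(15,120,100),(32,255,255));m[:200]=0;m[300:]=0;m[:,:270]=0;m[:,370:]=0
c=np.vstack(cv2.findContours(m,0,1)[0]);P=np.array([plane(w,*x,.121)[:2] for x in cv2.convexHull(c)[:,0]])*1000
print(cv2.minEnclosingCircle(P.astype(np.float32)),plane(w,318,265,.131),plane(w,317,264,.137))
for z in[.097]:print(plane(w,112,230,z))
E
```

```text
((581.92236328125, 312.4676513671875), 21.30797576904297) [0.58255766 0.30992663 0.131     ] [0.58197374 0.31266246 0.137     ]
[0.43881899 0.32218406 0.097     ]
```

Request:
{"op": "drive_tool", "data": {"deltas": [[0,0,0,0.002,0,0.03,70],[0,0,0,0,0,0.02,70],[0,0,0,0,0,0.009,70],[0,0,0,0,0,0,70],[0,0,0,0,0,0,70]], "newtons": 40}}

```text
t: 1.95
tool_pos: [0.5827, 0.3117, 0.2977]
orientation: [179.9, -0.1, 90.0]
force: [0.6, 0.3, -0.3]
width: 0.0602
grip_force: 0.0
```

Request:
{"op": "drive_tool", "data": {"deltas": [[0,0,0,0,0,0,20],[0,0,0,0,0,0,20],[0,0,0,0,0,0,20],[0,0,0,0,0,0,20],[0,0,0,0,0,0,20]], "newtons": 40}}

```text
t: 2.45
tool_pos: [0.5826, 0.3123, 0.2975]
orientation: [179.8, -0.1, 90.0]
force: [-0.3, -0.9, 6.2]
width: 0.0288
grip_force: 40.1
```

Request:
{"op": "drive_tool", "data": {"deltas": [[0,0,0,0,0,-0.015,20],[0,0,0,0,0,-0.03,20],[0,0,0,0,0,-0.03,20],[0,0,0,-0.02,0,0,20],[0,0,0,-0.03,0,0,20]]}}

```text
t: 2.95
tool_pos: [0.582, 0.2626, 0.3725]
orientation: [179.8, -0.1, 90.1]
force: [0.6, -0.0, -1.3]
width: 0.0288
grip_force: 41.2
```

```bash
python3 - <<'E'
from h import *
c=grab('wrist','w4.png');s=ctrl.get_state();print(s['tool_pos'],s['force'],s['width'])
E
```

```text
[0.58239347 0.2576836  0.37134301] [ 3.6748933  -1.48076028 -1.97079271] 0.02913509712087339
```

View pics/w4.png

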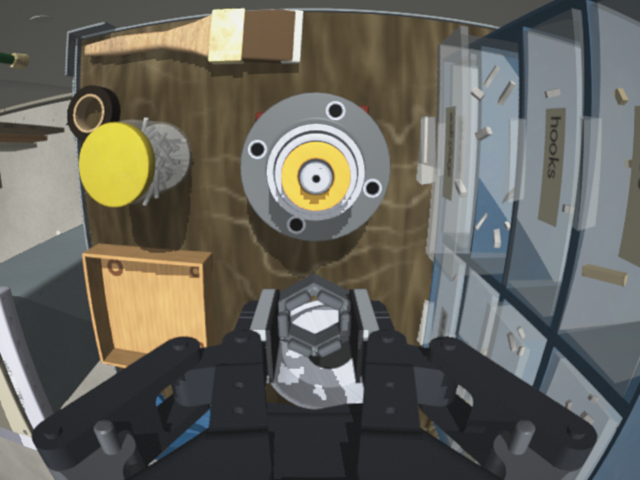

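The nut is held level between the pads at (313,315). The collar is left behind, with its centre at (316,177). I'm taking the nut to the dish.

Request:
{"op": "drive_tool", "data": {"deltas": [[0,0,0,-0.045,0.006,0.01,20],[0,0,0,-0.045,0.006,0.02,20],[0,0,0,-0.045,0.005,0.04,20],[0,0,0,-0.005,0,0.045,20],[0,0,0,0,0,0.045,20]]}}

```text
t: 3.5
tool_pos: [0.5983, 0.1274, 0.2168]
orientation: [179.9, 0.0, 89.8]
force: [0.4, 0.6, -1.6]
width: 0.0293
grip_force: 41.2
```

Request:
{"op": "drive_tool", "data": {"deltas": [[0,0,0,0,0,0.01,20],[0,0,0,0,0,0,20],[0,0,0,0,0,0,20]]}}

```text
t: 3.8
tool_pos: [0.5991, 0.1302, 0.2098]
orientation: [179.9, -0.0, 90.0]
force: [1.3, 0.4, -0.3]
width: 0.0292
grip_force: 41.2
```

```bash
python3 - <<'E'
from h import *
w=load('w4',True);h=cv2.cvtColor(w['pixels'],cv2.COLOR_BGR2HSV)
m=cv2.inRange(h,(15,120,100),(32,255,255));m[:110]=0;m[230:]=0;m[:,:260]=0;m[:,370:]=0
c=np.vstack(cv2.findContours(m,0,1)[0]);P=np.array([plane(w,*x,.121)[:2] for x in cv2.convexHull(c)[:,0]])*1000
print(cv2.minEnclosingCircle(P.astype(np.float32)),plane(w,316,178,.131))
s=ctrl.get_state();print(s['tool_pos'],s['force'])
E
```

```text
((582.035400390625, 310.6121826171875), 20.799407958984375) [0.58227887 0.31049925 0.131     ]
[0.5990808  0.13016178 0.20982269] [ 1.32243218  0.39062111 -0.26896802]
```

Request:
{"op": "drive_tool", "data": {"deltas": [[0,0,0,-0.013,0,0,20],[0,0,0,0,0,0.015,20],[0,0,0,0,0,0.01,20],[0,0,0,0,0,0,20],[0,0,0,0,0,0,20]]}}

```text
t: 4.3
tool_pos: [0.5978, 0.1169, 0.182]
orientation: [-179.9, 0.0, 90.0]
force: [0.5, 0.2, 0.1]
width: 0.0287
grip_force: 41.2
```

Request:
{"op": "drive_tool", "data": {"deltas": [[0,0,0,0,0,0.003,20],[0,0,0,0,0,0,20],[0,0,0,0,0,0,20]]}}

```text
t: 4.6
tool_pos: [0.5983, 0.117, 0.1806]
orientation: [180.0, -0.0, 90.0]
force: [-3.4, -1.0, 6.3]
width: 0.029
grip_force: 42.1
```

Request:
{"op": "drive_tool", "data": {"deltas": [[0,0,0,0,0,0,42],[0,0,0,0,0,0,46],[0,0,0,0,0,0,52],[0,0,0,0,0,0,55],[0,0,0,0,0,-0.01,55]]}}

```text
t: 5.1
tool_pos: [0.5972, 0.1167, 0.1882]
orientation: [-179.8, 0.0, 90.0]
force: [0.4, 0.4, -0.4]
width: 0.0469
grip_force: 0.0
```

Request:
{"op": "drive_tool", "data": {"deltas": [[0,0,0,0,0,-0.03,60],[0,0,0,0,0,-0.05,75],[0,0,0,0,0,-0.05,75],[0,0,0,0.02,-0.005,-0.045,75],[0,0,0,0.04,-0.005,0,75]]}}

```text
t: 5.6
tool_pos: [0.5905, 0.1757, 0.3752]
orientation: [179.2, -0.1, 89.8]
force: [2.6, 1.6, 1.3]
width: 0.0635
grip_force: 0.0
```

Request:
{"op": "drive_tool", "data": {"deltas": [[0,0,0,0.045,-0.003,0,75],[0,0,0,0.045,-0.003,0,75],[0,0,0,0.035,0,0,75],[0,0,0,0,0,0,75],[0,0,0,0,0,0,75]]}}

```text
t: 6.1
tool_pos: [0.5818, 0.3026, 0.365]
orientation: [180.0, 0.0, 90.1]
force: [-0.1, -0.3, -0.2]
width: 0.0639
grip_force: 0.0
```

```bash
python3 - <<'E'
from h import *
s=ctrl.get_state();print(s['tool_pos'],s['force'],s['orientation'])
a=grab('scene','s2.png')['pixels'];w=grab('wrist','w5.png')['pixels']
b=cv2.resize(a[130:290,190:400],(504,384),interpolation=2);cv2.imwrite('pics/c4.png',np.vstack([b,cv2.resize(w[260:440],(504,142))]))
E
```

```text
[0.58180514 0.30264076 0.36503285] [-0.08545969 -0.31806244 -0.17388681] [1.79986155e+02 1.45489028e-02 9.01111707e+01]
```

View pics/c4.png

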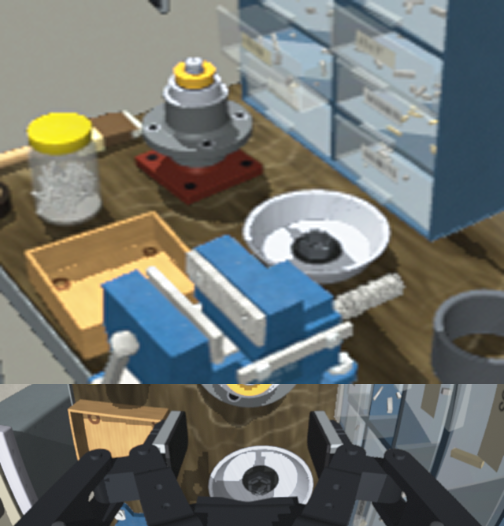

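The crop shows the nut lying flat in the middle of the dish, with the stack otherwise unchanged. The collar is next.

Request:
{"op": "drive_tool", "data": {"deltas": [[0,0,0,0.008,0,0.02,75],[0,0,0,0,0,0.03,75],[0,0,0,0,0,0.024,75],[0,0,0,0,0,0.006,75],[0,0,0,0,0,0,75]]}}

```text
t: 6.7
tool_pos: [0.582, 0.3085, 0.2836]
orientation: [-179.9, 0.1, 89.9]
force: [0.2, 0.5, -0.8]
width: 0.064
grip_force: 0.0
```

Request:
{"op": "drive_tool", "data": {"deltas": [[0,0,0,0,0,0,30],[0,0,0,0,0,0,30],[0,0,0,0,0,0,30],[0,0,0,0,0,0,30],[0,0,0,0,0,0,30]]}}

```text
t: 7.2
tool_pos: [0.583, 0.31, 0.2873]
orientation: [179.8, -0.1, 90.0]
force: [-0.0, -0.4, 6.6]
width: 0.0392
grip_force: 40.1
```

Request:
{"op": "drive_tool", "data": {"deltas": [[0,0,0,0,0,0,30],[0,0,0,0,0,0,30]]}}

```text
t: 7.4
tool_pos: [0.583, 0.31, 0.2873]
orientation: [179.8, -0.1, 90.0]
force: [0.5, -0.7, 6.3]
width: 0.0394
grip_force: 40.1
```

```bash
python3 - <<'E'
from h import *
s=ctrl.get_state();print(s['tool_pos'],s['force'],s['width'])
w=grab('wrist','w6.png')['pixels'];cv2.imwrite('pics/c5.png',cv2.resize(w[220:420,200:440],None,fx=3,fy=3))
E
```

```text
[0.58299947 0.3099927  0.28734588] [ 0.50496514 -0.71218276  6.2602871 ] 0.039393273557296826
```

View pics/c5.png

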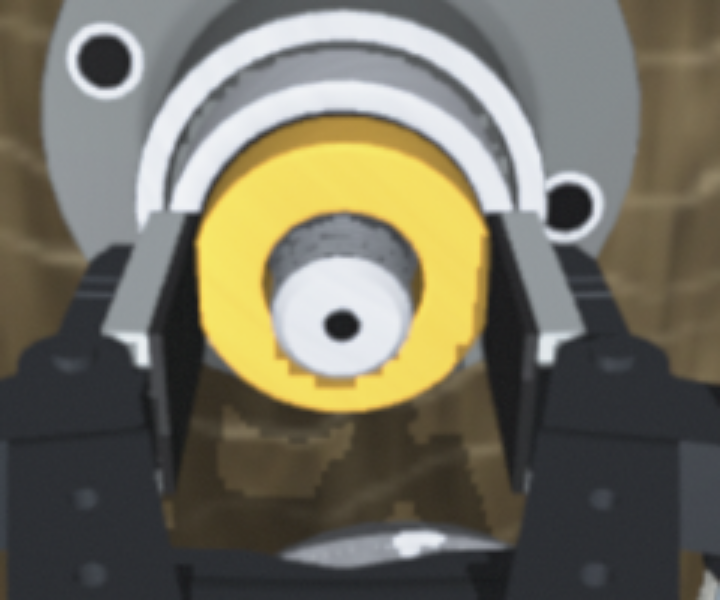

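The collar is gripped squarely, centred at (343,275) in the crop, with the bearing ring free behind it. I'm lifting.

Request:
{"op": "drive_tool", "data": {"deltas": [[0,0,0,0,0,-0.01,30],[0,0,0,0,0,-0.03,30],[0,0,0,0,0,-0.04,30],[0,0,0,-0.01,0,-0.04,30],[0,0,0,-0.04,-0.01,-0.02,30]]}}

```text
t: 7.95
tool_pos: [0.5725, 0.2619, 0.4301]
orientation: [179.6, -0.2, 90.2]
force: [1.1, -0.8, 0.2]
width: 0.0389
grip_force: 42.7
```

Request:
{"op": "drive_tool", "data": {"deltas": [[0,0,0,-0.04,-0.015,0,30],[0,0,0,-0.045,-0.015,0,30],[0,0,0,-0.045,-0.015,0,30],[0,0,0,-0.045,-0.015,0,30],[0,0,0,-0.045,-0.015,0,30]]}}

```text
t: 8.45
tool_pos: [0.4961, 0.0384, 0.4256]
orientation: [179.9, 0.0, 90.0]
force: [0.3, -1.1, 0.6]
width: 0.0392
grip_force: 42.7
```

Request:
{"op": "drive_tool", "data": {"deltas": [[0,0,0,-0.045,-0.015,0,30],[0,0,0,-0.045,-0.015,0,30],[0,0,0,-0.045,-0.015,0,30],[0,0,0,-0.045,-0.015,0,30],[0,0,0,-0.045,-0.01,0,30]]}}

```text
t: 8.95
tool_pos: [0.4259, -0.1867, 0.4258]
orientation: [179.9, 0.0, 90.0]
force: [1.5, -0.3, -1.4]
width: 0.039
grip_force: 42.7
```

Request:
{"op": "drive_tool", "data": {"deltas": [[0,0,0,-0.045,-0.01,0,30],[0,0,0,0,0,0,30],[0,0,0,0,0,0,30]]}}

```text
t: 9.25
tool_pos: [0.4166, -0.2312, 0.4253]
orientation: [180.0, 0.0, 89.8]
force: [-0.2, 0.9, -1.0]
width: 0.0393
grip_force: 42.7
```

```bash
python3 - <<'E'
from h import *
s=ctrl.get_state();print(s['tool_pos'],s['force'],s['width'])
w=grab('wrist','w7.png');grab('scene','s3.png')
E
```

```text
[ 0.41663369 -0.23116399  0.42527121] [-0.16174385  0.90123073 -0.98610885] 0.0393225499446106
```

View pics/w7.png

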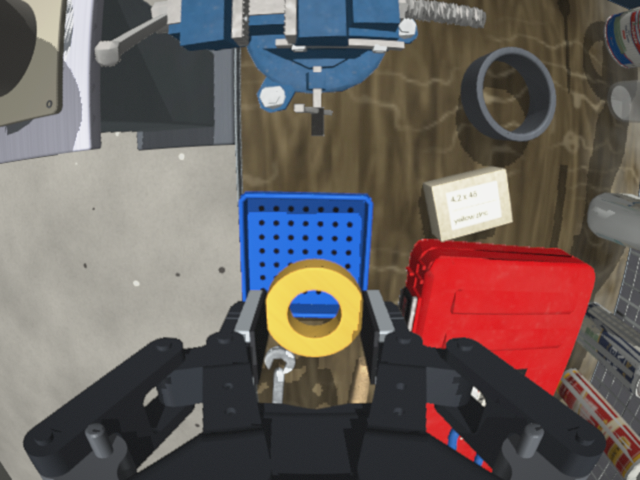

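The wrist view shows the collar held at (314,308) and the pan with far corners at (240,194) and (373,195). The sleeve rim is at (508,93) and the red toolbox is to the right of the pan.

```bash
python3 - <<'E'
from h import *
w=load('w7',True);h=cv2.cvtColor(w['pixels'],cv2.COLOR_BGR2HSV)
m=cv2.inRange(h,(100,150,60),(125,255,255));m[:180]=0;m[325:]=0;m[:,380:]=0;m[:,:230]=0
c=np.vstack(cv2.findContours(m,0,1)[0]);P=np.array([plane(w,*x,.031)[:2] for x in cv2.convexHull(c)[:,0]])*1000
print(cv2.minAreaRect(P.astype(np.float32)))
for u,v in[(240,194),(373,195),(242,296),(372,318)]:print(plane(w,u,v,.031)[:2].round(4))
# sleeve rim: dark grey annulus
m=cv2.inRange(h,(100,0,40),(130,80,110));m[:40]=0;m[145:]=0;m[:,:455]=0;m[:,560:]=0
c=max(cv2.findContours(m,0,1)[0],key=cv2.contourArea)[:,0];P=np.array([plane(w,*x,.045)[:2] for x in c])*1000
print('sleeve',cv2.fitEllipse(P.astype(np.float32)), h[60,510],h[93,467])
w1=load('w1',True);h=cv2.cvtColor(w1['pixels'],cv2.COLOR_BGR2HSV);print(h[350,341])
E
```

```text
((405.3209533691406, -283.17919921875), (137.3444061279297, 134.62960815429688), 88.51924896240234)
[ 0.3414 -0.2156]
[ 0.4743 -0.2174]
[ 0.3368 -0.3268]
[ 0.4794 -0.3541]
sleeve ((623.4815063476562, -102.05767059326172), (80.20379638671875, 90.3611068725586), 125.24040985107422) [120  12  44] [105  22  47]
[109  22  92]
```

Request:
{"op": "drive_tool", "data": {"deltas": [[0,0,0,-0.04,-0.008,0.02,30],[0,0,0,-0.012,-0.003,0.045,30],[0,0,0,0,0,0.045,30],[0,0,0,0,0,0.045,30],[0,0,0,0,0,0.045,30]]}}

```text
t: 9.85
tool_pos: [0.4068, -0.2808, 0.2234]
orientation: [179.9, 0.0, 90.1]
force: [0.4, -1.3, -1.4]
width: 0.0391
grip_force: 42.7
```

Request:
{"op": "drive_tool", "data": {"deltas": [[0,0,0,0,0,0.02,30],[0,0,0,0,0,0,30],[0,0,0,0,0,0,30]]}}

```text
t: 10.15
tool_pos: [0.4069, -0.2815, 0.2054]
orientation: [180.0, -0.0, 90.1]
force: [-0.3, 0.1, -0.7]
width: 0.0392
grip_force: 42.7
```

Request:
{"op": "drive_tool", "data": {"deltas": [[0,0,0,0,0,0.012,30],[0,0,0,0,0,0.005,30],[0,0,0,0,0,0.003,30],[0,0,0,0,0,0.001,30],[0,0,0,0,0,0,30]]}}

```text
t: 10.65
tool_pos: [0.4061, -0.2823, 0.1837]
orientation: [180.0, 0.0, 90.0]
force: [0.5, -0.5, -1.4]
width: 0.039
grip_force: 42.7
```

Request:
{"op": "drive_tool", "data": {"deltas": [[0,0,0,0,0,0.002,30],[0,0,0,0,0,0.0,30],[0,0,0,0,0,0,30]]}}

```text
t: 10.95
tool_pos: [0.4061, -0.2823, 0.1816]
orientation: [180.0, 0.0, 90.0]
force: [0.7, -0.2, -1.6]
width: 0.0391
grip_force: 42.7
```

Request:
{"op": "drive_tool", "data": {"deltas": [[0,0,0,0,0,0.001,30],[0,0,0,0,0,0.001,30],[0,0,0,0,0,0.0,30]]}}

```text
t: 11.25
tool_pos: [0.4064, -0.2824, 0.1812]
orientation: [-180.0, -0.0, 90.0]
force: [-8.1, 5.6, 18.6]
width: 0.0391
grip_force: 44.8
```

Request:
{"op": "drive_tool", "data": {"deltas": [[0,0,0,0,0,0.001,30],[0,0,0,0,0,0.001,30],[0,0,0,0,0,0.0,30]]}}

```text
t: 11.55
tool_pos: [0.4066, -0.2825, 0.181]
orientation: [-180.0, -0.0, 90.0]
force: [-16.5, 12.7, 39.6]
width: 0.0391
grip_force: 47.2
```

Request:
{"op": "drive_tool", "data": {"deltas": [[0,0,0,0,0,-0.0025,30],[0,0,0,0,0,0,30],[0,0,0,0,0,0,50],[0,0,0,0,0,0,58],[0,0,0,0,0,0,65]]}}

```text
t: 12.05
tool_pos: [0.406, -0.2821, 0.1797]
orientation: [-180.0, -0.0, 90.0]
force: [0.1, -0.2, -0.1]
width: 0.0555
grip_force: 0.0
```

Request:
{"op": "drive_tool", "data": {"deltas": [[0,0,0,0,0,-0.01,65],[0,0,0,0,0,-0.04,70],[0,0,0,0,0,-0.05,75],[0,0,0,0,0,-0.05,75],[0,0,0,0,0,-0.05,75]]}}

```text
t: 12.55
tool_pos: [0.4057, -0.2819, 0.3827]
orientation: [180.0, 0.0, 90.0]
force: [0.7, -0.8, -0.5]
width: 0.0641
grip_force: 0.0
```

Request:
{"op": "drive_tool", "data": {"deltas": [[0,0,0,0.02,0.007,-0.04,85],[0,0,0,0.045,0.014,0,85],[0,0,0,0.045,0.014,0,85],[0,0,0,0.045,0.014,0,85],[0,0,0,0.045,0.014,0,85]]}}

```text
t: 13.05
tool_pos: [0.4691, -0.0805, 0.4211]
orientation: [179.9, 0.0, 90.0]
force: [1.0, -0.8, -0.3]
width: 0.0728
grip_force: 0.0
```

Request:
{"op": "drive_tool", "data": {"deltas": [[0,0,0,0.045,0.014,0,85],[0,0,0,0.045,0.014,0,85],[0,0,0,0.045,0.014,0,85],[0,0,0,0.045,0.014,0,85],[0,0,0,0.045,0.014,0,85]]}}

```text
t: 13.55
tool_pos: [0.5392, 0.1448, 0.4208]
orientation: [180.0, 0.0, 90.0]
force: [-0.4, 0.1, 0.6]
width: 0.0724
grip_force: 0.0
```

Request:
{"op": "drive_tool", "data": {"deltas": [[0,0,0,0.045,0.014,0,85],[0,0,0,0.045,0.014,0,85],[0,0,0,0.045,0.014,0,85],[0,0,0,0,0,0,85],[0,0,0,0,0,0,85]]}}

```text
t: 14.05
tool_pos: [0.5809, 0.2789, 0.4195]
orientation: [-179.9, 0.0, 90.1]
force: [-0.8, -0.2, 0.5]
width: 0.0726
grip_force: 0.0
```

```bash
python3 - <<'E'
from h import *
s=ctrl.get_state();print(s['tool_pos'],s['force'],s['width'])
a=grab('scene','s4.png')
w=dict(grab('wrist','w8.png'));w['fish']=1
h=cv2.cvtColor(a['pixels'],cv2.COLOR_BGR2HSV);m=cv2.inRange(h,(15,120,100),(32,255,255));m[:335]=0;m[440:]=0;m[:,:310]=0;m[:,425:]=0
c=max(cv2.findContours(m,0,1)[0],key=cv2.contourArea);x,y,ww,hh=cv2.boundingRect(c);print((x,y,ww,hh),plane(a,x+ww/2,y+hh/2,.009))
# bearing in wrist: bright ring
g=cv2.cvtColor(w['pixels'],cv2.COLOR_BGR2GRAY)
np.save('pics/g.npy',g)
f=240/np.tan(np.radians(w['vfov'])/2)
X=np.array([.582,.311,.109]);pc=np.array(w['R'])@X+np.array(w['t']);th=np.arctan2(np.hypot(pc[0],pc[1]),pc[2]);print('expect',np.array([w['cx'],w['cy']])+f*th*pc[:2]/np.hypot(pc[0],pc[1]))
E
```

```text
[0.58092298 0.27889713 0.41954912] [-0.83032056 -0.15935818  0.53581165] 0.07257577550582928
(354, 374, 25, 24) [ 0.4054602  -0.28402551  0.009     ]
expect [317.40007277 186.41206518]
```

The collar is in the pan at (0.405, -0.284), as intended. The bearing is next.

Request:
{"op": "drive_tool", "data": {"deltas": [[0,0,0,0.032,0.001,0.03,85],[0,0,0,0,0,0.045,85],[0,0,0,0,0,0.045,85],[0,0,0,0,0,0.015,85],[0,0,0,0,0,0,85]]}}

```text
t: 14.65
tool_pos: [0.5812, 0.3081, 0.2826]
orientation: [-179.7, 0.1, 89.9]
force: [0.4, 0.6, -0.4]
width: 0.0723
grip_force: 0.0
```

Request:
{"op": "drive_tool", "data": {"deltas": [[0,0,0,0,0,0.003,85],[0,0,0,0,0,0,85],[0,0,0,0,0,0,85]]}}

```text
t: 14.95
tool_pos: [0.5831, 0.31, 0.285]
orientation: [179.8, -0.1, 90.0]
force: [0.3, 0.9, 0.3]
width: 0.0729
grip_force: 0.0
```

Request:
{"op": "drive_tool", "data": {"deltas": [[0,0,0,0,0,0.006,85],[0,0,0,0,0,0.004,85],[0,0,0,0,0,0,85],[0,0,0,0,0,0,85]]}}

```text
t: 15.35
tool_pos: [0.582, 0.3098, 0.2716]
orientation: [-180.0, 0.0, 90.0]
force: [0.4, 0.1, -0.3]
width: 0.0725
grip_force: 0.0
```

Request:
{"op": "drive_tool", "data": {"deltas": [[0,0,0,0,0,0,60],[0,0,0,0,0,0,40],[0,0,0,0,0,0,40],[0,0,0,0,0,0,40],[0,0,0,0,0,0,40]]}}

```text
t: 15.85
tool_pos: [0.5825, 0.3099, 0.2728]
orientation: [179.9, -0.0, 90.0]
force: [1.1, -0.2, 4.9]
width: 0.0496
grip_force: 41.6
```

Request:
{"op": "drive_tool", "data": {"deltas": [[0,0,0,0,0,-0.01,40],[0,0,0,0,0,-0.03,40],[0,0,0,0,0,-0.04,40],[0,0,0,-0.02,0,-0.03,40],[0,0,0,-0.04,0,0,40]]}}

```text
t: 16.35
tool_pos: [0.5827, 0.2517, 0.3882]
orientation: [179.6, -0.2, 90.2]
force: [1.4, -0.7, -1.1]
width: 0.0494
grip_force: 45.9
```

Request:
{"op": "drive_tool", "data": {"deltas": [[0,0,0,-0.045,-0.04,0,40],[0,0,0,-0.038,-0.04,0,40],[0,0,0,0,-0.045,0,40],[0,0,0,0,-0.045,0,40],[0,0,0,0,0,0,40]]}}

```text
t: 16.85
tool_pos: [0.4177, 0.1774, 0.3799]
orientation: [-179.7, 0.1, 90.0]
force: [0.5, 1.6, -1.7]
width: 0.049
grip_force: 45.8
```

Request:
{"op": "drive_tool", "data": {"deltas": [[0,0,0,0,0,0,40],[0,0,0,0,0,0,40]]}}

```text
t: 17.05
tool_pos: [0.4232, 0.1781, 0.3825]
orientation: [179.9, -0.0, 90.0]
force: [0.4, -0.1, -1.2]
width: 0.0493
grip_force: 45.8
```

```bash
python3 - <<'E'
from h import *
s=ctrl.get_state();print(s['tool_pos'],s['force'],s['width'])
w=grab('wrist','w9.png')
E
```

```text
[0.4232064  0.17808388 0.38249067] [ 0.3881398  -0.06944815 -1.17406796] 0.049267796926926295
```

View pics/w9.png

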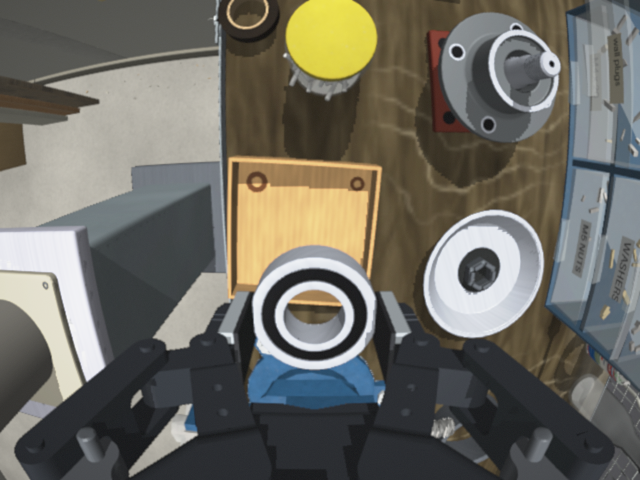

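The wrist view shows the bearing held level at (315,310). The box has corners at (229,157), (382,166) and (229,303), with its washers near the edges. The nut is still in the dish at (480,270), and the hub is bare on its spindle. All but one of the pictures are used, so checks will be numeric from here.

```bash
python3 - <<'E'
from h import *
w=load('w9',True)
q=[plane(w,u,v,.034)[:2] for u,v in[(229,157),(382,166),(229,303),(370,290)]];print(np.round(q,4))
h=cv2.cvtColor(w['pixels'],cv2.COLOR_BGR2HSV);g=cv2.cvtColor(w['pixels'],cv2.COLOR_BGR2GRAY)
print('hub top spindle',plane(w,550,63,.131),'dishnut',plane(w,480,271,.020),'hub top centre',plane(w,523,70,.095))
print(h[60,450],h[30,490],h[100,520],h[110,450])
E
```

```text
[[0.3487 0.2332]
 [0.4808 0.2248]
 [0.3402 0.0955]
 [0.4747 0.1096]]
hub top spindle [0.58144471 0.31056237 0.131     ] dishnut [0.59239399 0.12142558 0.02      ] hub top centre [0.5806041  0.31004582 0.095     ]
[ 98  14 144] [ 95  11 137] [105  18  86] [ 2 62 62]
```

Request:
{"op": "drive_tool", "data": {"deltas": [[0,0,0,-0.011,-0.012,0.02,40],[0,0,0,0,0,0.045,40],[0,0,0,0,0,0.045,40],[0,0,0,0,0,0.045,40],[0,0,0,0,0,0.025,40]]}}

```text
t: 17.6
tool_pos: [0.4099, 0.1665, 0.1982]
orientation: [-179.7, 0.1, 90.0]
force: [-0.9, -0.6, -2.2]
width: 0.0492
grip_force: 45.8
```

Request:
{"op": "drive_tool", "data": {"deltas": [[0,0,0,0,0,0,40],[0,0,0,0,0,0,40],[0,0,0,0,0,0,40]]}}

```text
t: 17.9
tool_pos: [0.4123, 0.1673, 0.2042]
orientation: [179.8, -0.0, 90.0]
force: [-0.2, 0.2, -1.1]
width: 0.0492
grip_force: 45.8
```

Request:
{"op": "drive_tool", "data": {"deltas": [[0,0,0,0,0,0.01,40],[0,0,0,0,0,0.006,40],[0,0,0,0,0,0,40],[0,0,0,0,0,0,40]]}}

```text
t: 18.3
tool_pos: [0.4105, 0.167, 0.186]
orientation: [-180.0, 0.0, 90.0]
force: [-0.4, 0.5, -1.1]
width: 0.0493
grip_force: 45.8
```

Request:
{"op": "drive_tool", "data": {"deltas": [[0,0,0,0,0,0.002,40],[0,0,0,0,0,0,40]]}}

```text
t: 18.5
tool_pos: [0.411, 0.1671, 0.1848]
orientation: [180.0, -0.0, 90.0]
force: [-2.2, -0.9, 5.1]
width: 0.0492
grip_force: 46.5
```

Request:
{"op": "drive_tool", "data": {"deltas": [[0,0,0,0,0,0,62],[0,0,0,0,0,0,68],[0,0,0,0,0,0,74],[0,0,0,0,0,0,76],[0,0,0,0,0,-0.01,76]]}}

```text
t: 19.0
tool_pos: [0.4098, 0.1667, 0.1931]
orientation: [-179.8, 0.0, 90.0]
force: [-0.5, 0.5, 0.3]
width: 0.0649
grip_force: 0.0
```

Request:
{"op": "drive_tool", "data": {"deltas": [[0,0,0,0,0,-0.03,76],[0,0,0,0,0,-0.05,80],[0,0,0,0,0,-0.05,100],[0,0,0,0,0,-0.05,100],[0,0,0,0,0,-0.04,100]]}}

```text
t: 19.5
tool_pos: [0.4104, 0.1669, 0.4184]
orientation: [179.8, -0.1, 90.0]
force: [1.4, -1.1, -0.2]
width: 0.0855
grip_force: 0.0
```

Request:
{"op": "drive_tool", "data": {"deltas": [[0,0,-8.5,0,0,0,100],[0,0,-8.5,0,0,0,100],[0,0,-8.5,0,0,0,100],[0,0,-8.5,0,0,0,100],[0,0,-8.5,0,0,0,100]]}}

```text
t: 20.0
tool_pos: [0.4105, 0.1669, 0.4149]
orientation: [180.0, 0.0, 132.9]
force: [-0.0, -0.6, 0.5]
width: 0.0859
grip_force: 0.0
```

Request:
{"op": "drive_tool", "data": {"deltas": [[0,0,-8.5,0,0,0,100],[0,0,-8.5,0,0,0,100],[0,0,-8.5,0,0,0,100],[0,0,-8.5,0,0,0,100],[0,0,-8.5,0,0,0,100]]}}

```text
t: 20.5
tool_pos: [0.4105, 0.1669, 0.4149]
orientation: [180.0, 0.0, 175.4]
force: [-0.3, 1.2, 0.2]
width: 0.0858
grip_force: 0.0
```

Request:
{"op": "drive_tool", "data": {"deltas": [[0,0,-5,0,0,0,100],[0,0,0,0,0,0,100],[0,0,0,0,0,0,100]]}}

```text
t: 20.8
tool_pos: [0.4106, 0.1669, 0.4146]
orientation: [180.0, 0.0, 179.8]
force: [-0.5, -0.2, 0.1]
width: 0.0854
grip_force: 0.0
```

```bash
python3 - <<'E'
from h import *
s=ctrl.get_state();print(s['tool_pos'],s['orientation'],s['q'])
w=grab('wrist','w10.png')
a=grab('scene','s5.png')
print(-np.array(w['R']).T@np.array(w['t']))
E
```

```text
[0.41057295 0.16693681 0.41461364] [1.79992907e+02 2.96982729e-02 1.79838498e+02] [ 1.54932979e+01 -1.78349529e+01  1.08026366e+02 -1.18420683e-03
  8.97780764e+01 -7.43451981e+01]
[0.33812962 0.1671675  0.38425474]
```

Request:
{"op": "drive_tool", "data": {"deltas": [[0,0,0,-0.04,0.035,0,100],[0,0,0,-0.04,0.035,0,100],[0,0,0,-0.04,0.035,0,100],[0,0,0,-0.04,0.035,0.02,100],[0,0,0,-0.0115,0.004,0.025,100]]}}

```text
t: 21.4
tool_pos: [0.5727, 0.3036, 0.371]
orientation: [179.9, 0.1, 180.0]
force: [-1.1, 0.1, -0.6]
width: 0.0857
grip_force: 0.0
```

Request:
{"op": "drive_tool", "data": {"deltas": [[0,0,0,0,0,0,100],[0,0,0,0,0,0,100],[0,0,0,0,0,0,100]]}}

```text
t: 21.7
tool_pos: [0.5701, 0.3002, 0.3734]
orientation: [180.0, 0.1, 180.0]
force: [-0.9, 0.9, 0.1]
width: 0.0857
grip_force: 0.0
```

```bash
python3 - <<'E'
from h import *
s=ctrl.get_state();print(s['tool_pos'],s['orientation'])
w=dict(grab('wrist','w11.png'));w['fish']=1
f=240/np.tan(np.radians(w['vfov'])/2)
def proj(X):
    pc=np.array(w['R'])@X+np.array(w['t']);r=np.hypot(pc[0],pc[1]);return np.array([w['cx'],w['cy']])+f*np.arctan2(r,pc[2])*pc[:2]/r
e=proj(np.array([.582,.311,.131]));print(e)
g=cv2.cvtColor(w['pixels'],cv2.COLOR_BGR2GRAY);u,v=e.astype(int);sub=g[v-12:v+13,u-12:u+13]
# dark centre hole in bright spindle top
m=(sub<80).astype(np.uint8);n,l,st,c=cv2.connectedComponentsWithStats(m)
for i in range(1,n):
    if st[i,4]>4: p=c[i]+[u-12,v-12];print('hole',p,st[i,4],plane(w,*p,.131))
cv2.imwrite('pics/c6.png',w['pixels'])
E
```

```text
[0.57007895 0.30024141 0.37338376] [1.79955528e+02 1.02387201e-01 1.79951497e+02]
[331.06914787 276.42151885]
hole [330.09090909 276.90909091] 22 [0.58231939 0.31040338 0.131     ]
```

Request:
{"op": "drive_tool", "data": {"deltas": [[0,0,0,-0.012,0.01,0.02,100],[0,0,0,0,0,0.03,100],[0,0,0,0,0,0.03,100],[0,0,0,0,0,0.02,100],[0,0,0,0,0,0,100]]}}

```text
t: 22.25
tool_pos: [0.5809, 0.3097, 0.2694]
orientation: [-179.9, -0.2, 180.0]
force: [-1.0, -0.5, -0.1]
width: 0.0853
grip_force: 0.0
```

Request:
{"op": "drive_tool", "data": {"deltas": [[0,0,0,0,0,0,100],[0,0,0,0,0,0,100]]}}

```text
t: 22.45
tool_pos: [0.5831, 0.3108, 0.2747]
orientation: [179.9, 0.2, 180.0]
force: [-0.0, 0.4, -0.2]
width: 0.0854
grip_force: 0.0
```

Request:
{"op": "drive_tool", "data": {"deltas": [[0,0,0,0,0,0.01,100],[0,0,0,0,0,0.01,100],[0,0,0,0,0,0.007,100],[0,0,0,0,0,0.003,100],[0,0,0,0,0,0,100]]}}

```text
t: 22.95
tool_pos: [0.5819, 0.3104, 0.2402]
orientation: [-180.0, -0.1, -180.0]
force: [0.0, -0.8, 0.2]
width: 0.0858
grip_force: 0.0
```

Request:
{"op": "drive_tool", "data": {"deltas": [[0,0,0,0,0,0,100],[0,0,0,0,0,0,85],[0,0,0,0,0,0,80]], "newtons": 70}}

```text
t: 23.25
tool_pos: [0.5825, 0.3106, 0.242]
orientation: [180.0, 0.0, 180.0]
force: [0.2, -0.1, -0.1]
width: 0.0685
grip_force: 0.0
```

Request:
{"op": "drive_tool", "data": {"deltas": [[0,0,0,0,0,0,55],[0,0,0,0,0,0,55],[0,0,0,0,0,0,55]], "newtons": 70}}

```text
t: 23.55
tool_pos: [0.5828, 0.3105, 0.2427]
orientation: [180.0, 0.1, 180.0]
force: [-0.6, -1.9, 5.4]
width: 0.0632
grip_force: 79.4
```

Request:
{"op": "drive_tool", "data": {"deltas": [[0,0,0,0,0,-0.004,55],[0,0,0,0,0,-0.006,55],[0,0,0,0,0,-0.01,55],[0,0,0,0,0,-0.02,55],[0,0,0,0,0,-0.02,55]]}}

```text
t: 24.05
tool_pos: [0.5818, 0.3105, 0.3014]
orientation: [-180.0, -0.1, -180.0]
force: [0.8, 0.3, -7.0]
width: 0.0631
grip_force: 79.2
```

Request:
{"op": "drive_tool", "data": {"deltas": [[0,0,0,0,0,-0.025,55],[0,0,0,0,0,-0.025,55],[0,0,0,0,0,-0.025,55],[0,0,0,0,0,-0.01,55],[0,0,0,0,0,0,55]]}}

```text
t: 24.55
tool_pos: [0.5827, 0.3108, 0.3889]
orientation: [179.9, 0.2, -180.0]
force: [0.9, -0.4, -6.9]
width: 0.0633
grip_force: 79.3
```

Request:
{"op": "drive_tool", "data": {"deltas": [[0,0,0,0,0,0,55],[0,0,0,0,0,0,55]]}}

```text
t: 24.75
tool_pos: [0.5818, 0.3104, 0.384]
orientation: [-179.9, -0.2, 180.0]
force: [0.2, 0.3, -7.4]
width: 0.0636
grip_force: 79.2
```

Request:
{"op": "drive_tool", "data": {"deltas": [[0,0,0,0.005,-0.01,0,55],[0,0,0,0.005,-0.025,0,55],[0,0,0,0,-0.035,0,55],[0,0,0,0,-0.035,0,55],[0,0,0,0,-0.035,0,55]]}}

```text
t: 25.25
tool_pos: [0.5715, 0.1689, 0.3854]
orientation: [-180.0, -0.1, -180.0]
force: [0.7, -0.1, -8.3]
width: 0.0636
grip_force: 79.5
```

Request:
{"op": "drive_tool", "data": {"deltas": [[0,0,0,0,-0.035,0,55],[0,0,0,0,-0.035,0,55],[0,0,0,0,-0.035,0,55],[0,0,0,0,-0.035,0,55],[0,0,0,0,-0.035,0,55]]}}

```text
t: 25.75
tool_pos: [0.5713, -0.0062, 0.3855]
orientation: [-180.0, -0.1, 180.0]
force: [0.5, -0.1, -8.2]
width: 0.0635
grip_force: 79.5
```

Request:
{"op": "drive_tool", "data": {"deltas": [[0,0,0,0,-0.035,0,55],[0,0,0,0,-0.03,0,55],[0,0,0,0,-0.02,0,55],[0,0,0,0,0,0,55],[0,0,0,0,0,0,55]]}}

```text
t: 26.25
tool_pos: [0.5716, -0.09, 0.3856]
orientation: [180.0, -0.1, 179.9]
force: [0.4, 0.3, -7.6]
width: 0.063
grip_force: 79.8
```

```bash
python3 - <<'E'
from h import *
s=ctrl.get_state();print(s['tool_pos'],s['orientation'],s['force'])
w=dict(grab('wrist','w12.png'));grab('scene','s6.png');grab('side','d6.png')
# sleeve rim from w1 and w7, sampled radially: outer edge in w1
a=load('w1',True);g=cv2.cvtColor(a['pixels'],cv2.COLOR_BGR2HSV)
m=cv2.inRange(g,(95,8,70),(125,50,115));m[:255]=0;m[365:]=0;m[:,:285]=0;m[:,400:]=0
m=cv2.morphologyEx(m,cv2.MORPH_OPEN,np.ones((3,3)))
c=max(cv2.findContours(m,0,1)[0],key=cv2.contourArea)[:,0];P=np.array([plane(a,*x,.045)[:2] for x in cv2.convexHull(c)[:,0]])*1000
print('w1',cv2.fitEllipse(P.astype(np.float32)),cv2.minEnclosingCircle(P.astype(np.float32)),len(c))
cv2.imwrite('pics/c7.png',np.hstack([cv2.resize(w['pixels'],(400,300)),cv2.resize(a['pixels'][240:375,270:410]//1,(200,193)) if 0 else cv2.resize(cv2.bitwise_or(a['pixels'],cv2.merge([m*0,m*0,m]))[245:375,270:410],(400,300))]))
E
```

```text
[ 0.571617   -0.09003287  0.38563626] [ 1.79965773e+02 -7.97420906e-02  1.79914122e+02] [ 0.44320724  0.26729444 -7.61992297]
w1 ((623.1618041992188, -117.01268005371094), (67.73735046386719, 74.12366485595703), 63.954036712646484) ((622.9644775390625, -119.14741516113281), 38.61959457397461) 200
```

View pics/c7.png

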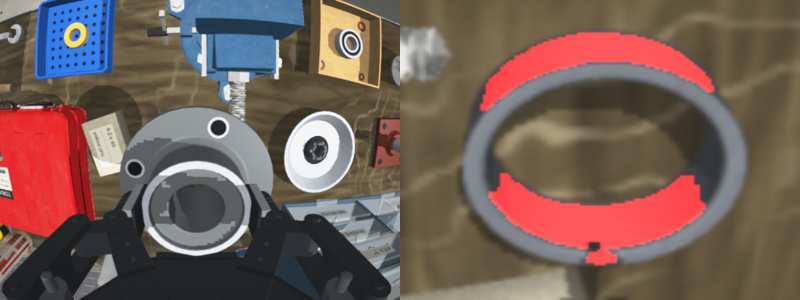

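The left half shows the hub held level, the collar in the pan, the bearing flat in the box and the nut in the dish. The right half shows the sleeve rim in the first wrist picture: outer edge about u 292–392 and v 272–360.

```bash
python3 - <<'E'
from h import *
a=load('w1',True)
f=lambda u,v:plane(a,u,v,.045)[:2].round(4)
print(f(292.4,314),f(391.8,314),f(341.5,271.9),f(341.5,359.8),'in',f(300.5,314),f(385.5,314),f(341.5,279.7),f(341.5,352.4))
# second: rim in w7, outer and inner edges by intensity-free Hough on rectified top view
for n in('w1','w7'):
    w=load(n,True);F=240/np.tan(np.radians(float(w['vfov']))/2)
    X,Y=np.meshgrid(np.arange(.54,.71,.0005),np.arange(-.19,-.02,.0005));P=np.stack([X,Y,X*0+.045],-1)@w['R'].T+w['t']
    r=np.hypot(P[...,0],P[...,1]);k=F*np.arctan2(r,P[...,2])/r
    I=cv2.remap(w['pixels'],(w['cx']+k*P[...,0]).astype(np.float32),(w['cy']+k*P[...,1]).astype(np.float32),1)
    c=cv2.HoughCircles(cv2.GaussianBlur(cv2.cvtColor(I,6),(5,5),1),cv2.HOUGH_GRADIENT,1,10,param1=60,param2=15,minRadius=80,maxRadius=104)
    print(n,[(.54+x*.0005,-.19+y*.0005,q*.5) for x,y,q in c[0][:5]])
E
```

```text
[ 0.5763 -0.0986] [ 0.6758 -0.0997] [ 0.6238 -0.0538] [ 0.6267 -0.1538] in [ 0.5844 -0.0985] [ 0.6693 -0.0995] [ 0.624  -0.0618] [ 0.6264 -0.1443]
w1 [(np.float32(0.62525004), np.float32(-0.10374999), np.float32(50.0)), (np.float32(0.62325), np.float32(-0.109249994), np.float32(48.95)), (np.float32(0.62025005), np.float32(-0.10474999), np.float32(47.3)), (np.float32(0.62225), np.float32(-0.099249996), np.float32(45.1)), (np.float32(0.62475), np.float32(-0.08624999), np.float32(47.85))]
w7 [(np.float32(0.62475), np.float32(-0.10374999), np.float32(42.7)), (np.float32(0.62075), np.float32(-0.10074999), np.float32(44.55)), (np.float32(0.62075), np.float32(-0.10675), np.float32(44.55)), (np.float32(0.62875), np.float32(-0.10824999), np.float32(48.4)), (np.float32(0.62975), np.float32(-0.099249996), np.float32(48.95))]
```

Both views put the sleeve at (0.625, -0.104) with the right radii (50 mm outside, 43 mm inside).

Request:
{"op": "drive_tool", "data": {"deltas": [[0,0,0,-0.025,-0.007,0,55],[0,0,0,-0.024,-0.007,0,55],[0,0,0,-0.005,0,0,55],[0,0,0,0,0,0.015,55],[0,0,0,0,0,0.02,55]]}}

```text
t: 26.9
tool_pos: [0.6263, -0.1027, 0.3514]
orientation: [-180.0, 0.1, -179.9]
force: [-0.6, -0.6, -8.0]
width: 0.0633
grip_force: 80.0
```

Request:
{"op": "drive_tool", "data": {"deltas": [[0,0,0,0,0,0.01,55],[0,0,0,0,0,0,55],[0,0,0,0,0,0,55],[0,0,0,0,0,0,55]]}}

```text
t: 27.3
tool_pos: [0.6265, -0.1034, 0.3428]
orientation: [-180.0, 0.1, -180.0]
force: [-0.0, -0.1, -7.5]
width: 0.0634
grip_force: 79.9
```

Request:
{"op": "drive_tool", "data": {"deltas": [[0,0,0,0.001,0,0.02,55],[0,0,0,0,0,0.025,55],[0,0,0,0,0,0.02,55],[0,0,0,0,0,0.015,55],[0,0,0,0,0,0.006,55]]}}

```text
t: 27.8
tool_pos: [0.6249, -0.1034, 0.2543]
orientation: [180.0, -0.1, 180.0]
force: [0.8, 0.1, -8.4]
width: 0.0635
grip_force: 79.9
```

Request:
{"op": "drive_tool", "data": {"deltas": [[0,0,0,0,0,0,55],[0,0,0,0,0,0,55],[0,0,0,0,0,0,55]]}}

```text
t: 28.1
tool_pos: [0.626, -0.1036, 0.2572]
orientation: [-180.0, 0.2, 180.0]
force: [0.3, -0.0, -6.9]
width: 0.0635
grip_force: 79.9
```

Request:
{"op": "drive_tool", "data": {"deltas": [[0,0,0,0,0,0.007,55],[0,0,0,0,0,0.005,55],[0,0,0,0,0,0.002,55],[0,0,0,0,0,0,55],[0,0,0,0,0,0,55]]}}

```text
t: 28.6
tool_pos: [0.6252, -0.1035, 0.2413]
orientation: [180.0, -0.0, 180.0]
force: [0.3, 0.7, -7.5]
width: 0.0636
grip_force: 79.9
```

Request:
{"op": "drive_tool", "data": {"deltas": [[0,0,0,0,0,0.001,55],[0,0,0,0,0,0,55]]}}

```text
t: 28.8
tool_pos: [0.6253, -0.1035, 0.2406]
orientation: [-180.0, 0.0, -180.0]
force: [-0.7, 0.1, -8.7]
width: 0.0633
grip_force: 79.9
```

Request:
{"op": "drive_tool", "data": {"deltas": [[0,0,0,0,0,0.001,55],[0,0,0,0,0,0,55]]}}

```text
t: 29.0
tool_pos: [0.6254, -0.1035, 0.2399]
orientation: [-180.0, 0.0, -180.0]
force: [-0.5, 0.0, -6.1]
width: 0.0633
grip_force: 80.2
```

Request:
{"op": "drive_tool", "data": {"deltas": [[0,0,0,0,0,0.0005,55],[0,0,0,0,0,0,55]]}}

```text
t: 29.2
tool_pos: [0.6255, -0.1035, 0.2398]
orientation: [-180.0, 0.0, 180.0]
force: [-3.2, -0.1, 0.2]
width: 0.0632
grip_force: 80.8
```

Request:
{"op": "drive_tool", "data": {"deltas": [[0,0,0,0,0,0,78],[0,0,0,0,0,0,82],[0,0,0,0,0,0,90],[0,0,0,0,0,0,100],[0,0,0,0,0,0,100]]}}

```text
t: 29.7
tool_pos: [0.6254, -0.1035, 0.2392]
orientation: [-180.0, 0.0, -180.0]
force: [-0.2, 0.4, 0.1]
width: 0.0856
grip_force: 0.0
```

Request:
{"op": "drive_tool", "data": {"deltas": [[0,0,0,0,0,-0.01,100],[0,0,0,0,0,-0.03,100],[0,0,0,0,0,-0.04,100],[0,0,0,0,0,-0.04,100],[0,0,0,0,0,-0.04,100]]}}

```text
t: 30.2
tool_pos: [0.625, -0.1034, 0.4014]
orientation: [-180.0, 0.0, 180.0]
force: [0.8, -0.3, 0.3]
width: 0.0857
grip_force: 0.0
```

Request:
{"op": "drive_tool", "data": {"deltas": [[0,0,0,0,0,0,100],[0,0,0,0,0,0,100],[0,0,0,0,0,0,100]]}}

```text
t: 30.5
tool_pos: [0.625, -0.1033, 0.398]
orientation: [180.0, -0.1, -180.0]
force: [-0.2, -0.5, -0.3]
width: 0.0853
grip_force: 0.0
```

```bash
python3 - <<'E'
from h import *
s=ctrl.get_state();print(s['tool_pos'],s['force'])
w=load('w11',True)
w=dict(grab('wrist','w13.png'));w['fish']=1;grab('scene','s7.png')
F=240/np.tan(np.radians(float(w['vfov']))/2)
for z,lo,hi,n in((.056,54,61,'flange top'),(.092,31,35,'nose top')):
    X,Y=np.meshgrid(np.arange(.54,.71,.0005),np.arange(-.19,-.02,.0005));P=np.stack([X,Y,X*0+z],-1)@w['R'].T+w['t']
    r=np.hypot(P[...,0],P[...,1]);k=F*np.arctan2(r,P[...,2])/r
    I=cv2.remap(w['pixels'],(w['cx']+k*P[...,0]).astype(np.float32),(w['cy']+k*P[...,1]).astype(np.float32),1)
    c=cv2.HoughCircles(cv2.GaussianBlur(cv2.cvtColor(I,6),(5,5),1),cv2.HOUGH_GRADIENT,1,10,param1=60,param2=12,minRadius=2*lo,maxRadius=2*hi)
    print(n,[] if c is None else [(.54+x*.0005,-.19+y*.0005,q*.5) for x,y,q in c[0][:2]])
# jar lid moved? compare scene
a=load('s1')['pixels'];b=load('s7')['pixels']
print('jar diff',cv2.absdiff(a,b)[175:225,195:235].mean())
E
```

```text
[ 0.62496717 -0.10332947  0.39803153] [-0.20578291 -0.50716572 -0.28456684]
flange top [(np.float32(0.62475), np.float32(-0.10374999), np.float32(57.3)), (np.float32(0.64825004), np.float32(-0.12274999), np.float32(60.15))]
nose top [(np.float32(0.62525004), np.float32(-0.10374999), np.float32(33.05)), (np.float32(0.61875004), np.float32(-0.10474999), np.float32(34.7))]
jar diff 2.3036666666666665
```

The hub is seated and level. The flange top (radius 57.3 mm) and nose top (33.05 mm) are concentric on the sleeve axis at the expected heights, and the jar has not moved.

```bash
python3 -c "
from bench import ctrl
print(ctrl.job_done())"
```

```text
the job is handed in; nothing more can be done
None
```

The job is handed in, verdict not shown: nut in the dish, collar in the wash pan, bearing in the scrap box, hub level on the sleeve, and the jar where it stood, in about 31 s of the 109 s allowed.

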